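Seat the portion divider in the serving tray

TASK

Take the blue toothed divider out of its wooden stand and set it upright along the white slotted bar in the metal tray, centred across the bar, with every one of its six teeth fully down in its own slot, keeping hold of it until it is home. The bar may sit several millimetres off along its length, so feel for the slots with a light touch (never press on the tray or bar with more than 25 N), then let go, and leave the bowl and the jar where they are.

Things in the scene. Friction and masses are not known exactly. Their poses are not given: they have to be found in the camera images.
- divider_center (a point): Centre of the loose blue plastic divider (0.14 kg, 84 mm high, upright in the stand, teeth down): 42 mm above the tooth tips, mid-length, mid-thickness. z up, y along its length, x through its thickness; a half turn about z makes no difference. Above the teeth a panel 130 mm long, 10 mm thick, 50 mm high, then the grip bar.
- divider: The same divider, at mid-length and mid-thickness, level with the tooth tips; axes as divider_center. Six teeth in a row at y = -50, -30, -10, 10, 30, 50 mm, each 6 mm wide along y, 10 mm thick and 12 mm long.
- divider_handle (a point): Centre of the divider's grip bar (60 mm along y, 14 mm thick along x, 22 mm high), 31 mm above divider_center and 73 mm above the tooth tips. Pinch it across its thickness, from above. Axes as divider_center.
- stand: Fixed pale wooden drying stand, base 80 x 170 mm, 10 mm high. Origin at the centre of its underside, y along its length, z up. Two cheeks, 150 mm long and reaching 36 mm above the table, leave a 14 mm gap along y in which the divider stands on the base; lift it straight up 30 mm to clear them.
- tray: Fixed metal tray, 162 (x) x 265 mm (y), walls 4 mm thick, 40 mm high, rim flange 9 mm. Origin: centre of its underside; z up, y along its length. A white slotted bar (34 mm wide, 158 mm long, top 33 mm above the origin) lies along y at x = 0. divider_center is 63 mm above this origin with the teeth home (panel resting on the bar), 75 mm with the teeth standing on top of the bar.
- bar_nominal (a point): Where the middle of the slotted bar's top would be if the bar were central; fixed to the tray, axes as tray. The real bar sits up to 7 mm either way along y, different each time and NOT measured: see or feel for it. Six slots right across the bar, 20 mm pitch, 8 mm wide, 14 mm deep, symmetric about its middle; 25 mm of solid bar beyond the end slots.
- bar_rest (a point): Point on the tray's floor below bar_nominal (4 mm above the tray's underside), fixed to the tray. The bar is carried here on soft rubber: it sinks about 0.4 mm per newton of downward push, at most 8 mm, then is solid, and springs back. Friction (about 14 N) holds it along y; it cannot move in x.
- bowl_center (a point): Steel bowl, 130 mm across the rim, 60 mm high, loose; this point is on its axis half-way up. A bystander: leave it alone.
- jar_center (a point): Amber jar with a red cap, 64 mm in diameter, 90 mm high, loose; this point is on its axis half-way up. A bystander: leave it alone.

How it is judged:
By the outcome, as a careful person would: the job done as asked, in the order asked, and still so for the second after the job is handed in, with the robot touching nothing.
It also fails if it takes over 54 s, if anything falls off the work surface, if the arm or the gripper's body presses on something with over 40 N, if the wrist force passes 120 N, or if a joint passes its speed limit or range.

ROBOT

A 6-joint arm with a two-finger parallel gripper is mounted at the origin on the work surface. World frame = base frame: x ahead of the robot, y to its left, z up, the work surface at z = 0. Lengths are in mm, angles in rad, forces in N, time in s.
With the tool pointing down it reaches from about 400 to 925 mm from the base axis. Payload 12.5 kg.
Tool frame: the origin (TCP) lies midway between the tips of the shut fingers; the grasp point (between the pads) lies 19 mm behind it (env.grasp_offset is the distance from the TCP to the grasp point, in mm); z points along the fingers, y is the direction in which the jaws open and shut (so a half turn about z gives the same grasp; the last joint's range is limited). The gripper opens to 95 mm and grips with 3 to 60 N. Pads are 20 mm wide; open, the fingers measure 119 mm over their backs; the gripper's body (75 mm by 180 mm) begins 59 mm behind the grasp point.
Start: joints at [-1.248, 0.491, 1.559, -0, 1.092, -0.106], TCP at [259.886, -568.424, 214.661] pointing down, gripper open.
Joint ranges: [-3.1, 3.1], [-0.84, 2.19], [0.05, 2.79], [-1.13, 4.28], [0.06, 2.93], [-2.69, 2.69]. Speed limits (rad/s): [2.22, 2.22, 2.79, 3.14, 3.14, 3.14].

INTERFACE

Orientations are given as [roll, pitch, yaw] about the fixed x, y, z axes, in that order (R = Rz(yaw) Ry(pitch) Rx(roll)).
In Python, from cell import env gives the robot as it stands.
- The arm moves only by the tool carry_out, never from a script. Its argument "series" is a list of rows, each a list of 6 numbers: the shift along the world's x, y, z in m, then the turn, a rotation vector about the world's x, y, z in degrees. In form: [[dx, dy, dz, wx, wy, wz], ...]. A call has 1 to 12 rows; each row shifts and turns the commanded pose from where the row before left it; what a row does not reach is not made up. A row lasts 1/10 s, in which the tool goes at most 50 mm and 8.59 degrees, less where a joint would pass 70% of its speed; a pose out of reach is approached as far as the arm can. A call is refused whole if a number of a shift passes 0.05 or a number of a turn 8.59, either way. A call with a gripper value outside its range is refused whole. "fingers" is the opening, from 0 (shut) to 1 (fully open), set as the call begins (left out, the last holds). The fingers move at their own pace and stop on an object; the grip force is fixed at half the most. Time passes only in rows, so rows that do not move let the fingers close. It gives the time, the measured TCP pose, the force and the opening at its end, in the units of the state.
- env.state(): the state, without advancing time (a new reading comes with each control period).
- env.read_camera(name): name is "side" or "top"; returns a dict with "color" (420x560x3 uint8, red, green, blue), "fovy" (degrees; the focal length in pixels is half the picture's height over the tangent of half this angle, whatever the lens; pixels are square), "cx", "cy" (the principal point, pixels), "T" (4x4, takes a point from camera to world coordinates). Camera axes: x right, y down, z forward; pixel columns grow to the right and rows downward; lengths in mm; the calibration is good to about 2 mm. A picture is of the moment at which its call begins. There is no depth.
- env.job_done(): hands the job in, once; it reports no verdict.
Trained networks look in a picture, given as the dict that the camera call returned (one of the last four; its "shot" number tells which), for a name from the list of things; names that differ only in an ending like _2 or _b are one class to them, and where a whole thing is asked for, a point or a joint stands for the part that bears it (a point fixed in the world has none). Each returns a list of dicts, best first, with "score" (0 to 1); they miss things now and then, are a little off and sometimes report something else, mostly with a low value. They report only what shows in the picture. A call takes as long as a camera call.
- env.search_frame(label, picture): "point" ([x, y, z] in mm, in world coordinates, good to about 4 mm: the middle of the surface that is visible of it).
The state is a dict: "t": time; "joints": joint angles; "qvel": joint speeds; "tau": joint torques, N m; "eef_pos": TCP position; "tcp_rot": TCP orientation; "ft_force": force on the tool from outside, world axes, zero at the start; "moment": the same for the moment, N m; "opening": opening from 0.0 (shut) to 1.0 (fully open).
Only numpy, scipy, OpenCV 4.12 (cv2) and the standard library are available. Lean on these libraries where they do the work, as an engineer would, in place of code of your own. Each camera call takes 0.05 s, during which the arm holds its last target. There are 200 camera calls.

## Working session

There is one attempt and no reset: what is moved stays moved. The work goes in short steps, Python scripts to look and compute and a tool call to move; the robot and the scene stay as the last step left them, time stands still between calls to the robot, and variables do not carry over. Pictures are saved under pics/ and viewed, about 8 in all and at most 12, crops included, and the job is handed in when it is done.

Besides the shell and the picture viewer there is one more tool, called after "Call:" by a JSON object that holds its "op" and its "data". carry_out: Moves the arm, as the interface text tells. Its arguments: {"type":"object","properties":{"series":{"type":"array","items":{"type":"array","items":{"type":"number"}}},"fingers":{"type":"number"}},"required":["series"]}

```bash
mkdir -p pics; ls
cat > h.py <<'E'
import numpy as np, cv2
from cell import env
def proj(c,P):
    P=np.atleast_2d(P).astype(float); T=np.array(c["T"]); f=c["color"].shape[0]/2/np.tan(np.radians(c["fovy"])/2)
    q=(P-T[:3,3])@T[:3,:3]; return np.c_[c["cx"]+f*q[:,0]/q[:,2], c["cy"]+f*q[:,1]/q[:,2]]
def back(c,uv,z):
    uv=np.atleast_2d(uv).astype(float); T=np.array(c["T"]); f=c["color"].shape[0]/2/np.tan(np.radians(c["fovy"])/2)
    d=np.c_[(uv[:,0]-c["cx"])/f,(uv[:,1]-c["cy"])/f,np.ones(len(uv))]@T[:3,:3].T
    return T[:3,3]+d*((z-T[2,3])/d[:,2])[:,None]
def save(img,n): cv2.imwrite("pics/"+n,img[:,:,::-1])
E
python3 - <<'E'
from h import *
a=env.read_camera("top"); b=env.read_camera("side")
save(a["color"],"top0.png"); save(b["color"],"side0.png")
for n,c in (("top",a),("side",b)):
    print(n,c["fovy"],c["cx"],c["cy"],np.round(c["T"],3).tolist())
    for l in ["divider_center","divider_handle","stand","tray","bowl_center","jar_center"]:
        print(l,[(np.round(r["point"]),round(r["score"],2)) for r in env.search_frame(l,c)[:2]])
print(env.state())
E
```

```text
pics
top 57.59590439214683 280.8912982276157 211.0331131450585 [[0.014, -0.998, 0.069, 474.388], [-1.0, -0.014, 0.0, -5.709], [0.001, -0.069, -0.998, 851.833], [0.0, 0.0, 0.0, 1.0]]
divider_center [(array([ 480., -320.,   84.]), 0.76)]
divider_handle [(array([ 477., -320.,   83.]), 0.66)]
stand [(array([ 473., -335.,   12.]), 0.85)]
tray [(array([560., -10.,  10.]), 0.73)]
bowl_center [(array([472., 355.,  28.]), 0.91)]
jar_center [(array([ 647., -250.,   88.]), 0.6)]
side 45.233896381448815 281.4311562961858 209.86953054388047 [[-0.931, -0.223, 0.289, 204.149], [-0.365, 0.599, -0.713, 799.605], [-0.014, -0.769, -0.639, 800.898], [0.0, 0.0, 0.0, 1.0]]
divider_center [(array([ 474., -325.,   68.]), 0.6)]
divider_handle [(array([ 474., -325.,   66.]), 0.86)]
stand [(array([ 463., -303.,   13.]), 0.87), (array([ 644., -239.,   58.]), 0.2)]
tray [(array([561.,  -5.,  10.]), 0.84)]
bowl_center [(array([489., 322.,  28.]), 0.87), (array([ 647., -239.,   55.]), 0.62)]
jar_center [(array([ 645., -240.,   58.]), 0.95)]
{'t': 0.7, 'joints': array([-1.24760433e+00,  4.90865090e-01,  1.55888247e+00, -1.02630323e-05,
        1.09167604e+00, -1.05605305e-01]), 'qvel': array([-9.07357383e-04, -3.03694832e-03,  1.74287045e-03, -7.72152246e-05,
        3.28395669e-04, -5.13682405e-04]), 'tau': array([-1.81906344e-03, -6.12348175e+01, -2.58407164e+01,  6.93937694e-02,
        4.44366387e-02,  3.78620246e-05]), 'eef_pos': array([ 259.88632509, -568.43976274,  214.68868999]), 'tcp_rot': array([3.14142550e+00, 2.68773996e-05, 4.28802028e-01]), 'ft_force': array([ 0.03146454,  0.4627158 , -0.36322312]), 'moment': array([ 0.04867257, -0.01443782,  0.03794669]), 'opening': 0.9971102731469413}
```

View pics/top0.png

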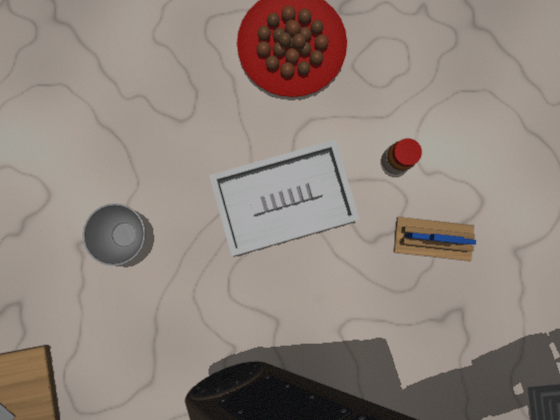

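View pics/side0.png

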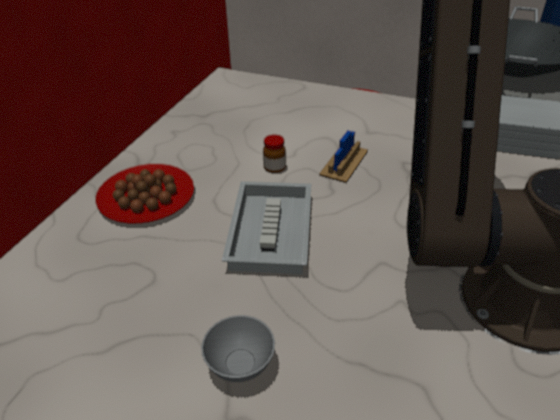

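The top view shows the tray at about (284,200) with its slots at x 262–312, the divider and stand at about (435,240), the jar at (403,155) and the bowl at (117,235). Next I'll enlarge the tray and the stand.

Run:
```python
from h import *
a=env.read_camera("top"); im=a["color"]; np.save("top.npy",a,allow_pickle=True)
t=cv2.resize(im[140:260,205:365],None,fx=5,fy=5,interpolation=cv2.INTER_CUBIC)
save(t,"tray5.png")
s=cv2.resize(im[205:275,385:485],None,fx=8,fy=8,interpolation=cv2.INTER_CUBIC); save(s,"stand8.png")
```

```text
(no output)
```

View pics/tray5.png

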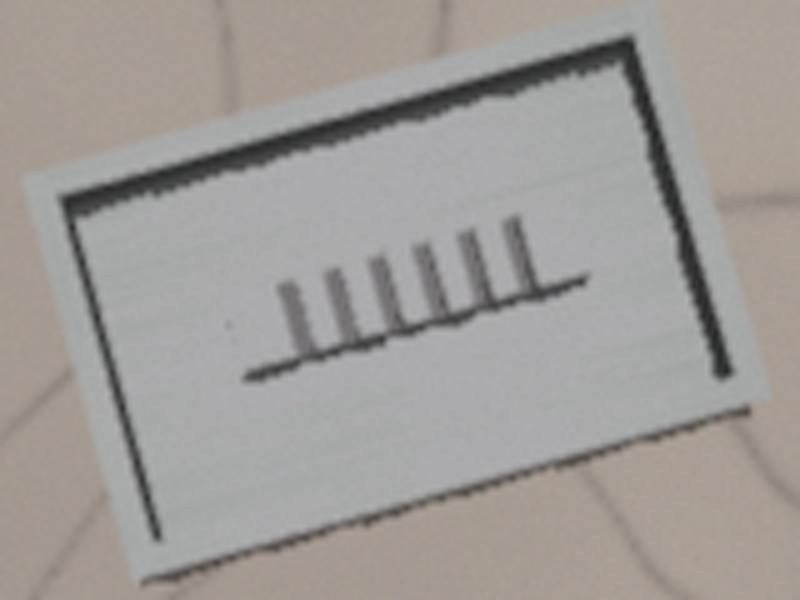

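View pics/stand8.png

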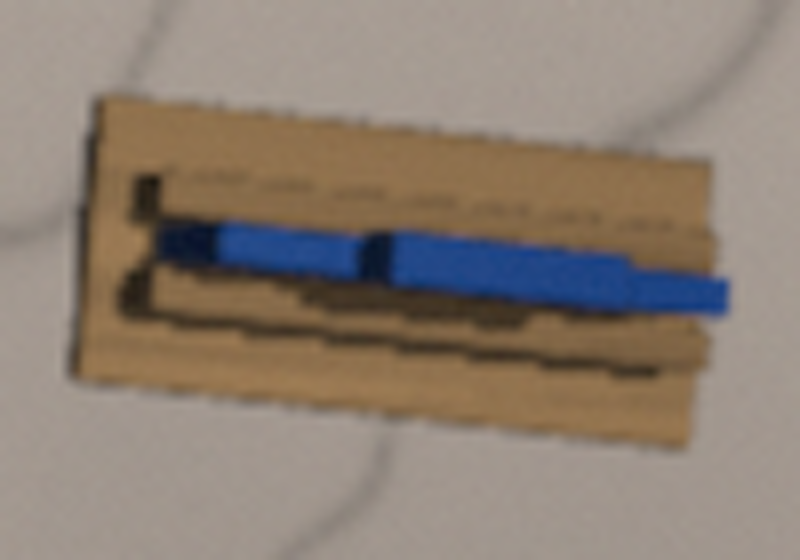

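Run:
```python
from h import *
from scipy.optimize import least_squares
a=np.load("top.npy",allow_pickle=True).item()
px=lambda L,o,s:(np.array(L,float)+.5)/s-.5+o
def fit(px_,loc,x0):
    def P(p): c,s=np.cos(p[2]),np.sin(p[2]); L=np.array(loc,float); return np.c_[p[0]+c*L[:,0]-s*L[:,1],p[1]+s*L[:,0]+c*L[:,1],L[:,2]]
    r=least_squares(lambda p:(proj(a,P(p))-px_).ravel(),x0,x_scale=[1,1,.01]); print(np.round(r.x,3),"deg",np.degrees(r.x[2]).round(2)); print(r.fun.reshape(-1,2).round(2).tolist()); return r.x
# tray outer flange: TL=(+x,+y) TR=(+x,-y) BR BL ; half sizes 81/90
for hx,hy in((81,132.5),(90,141.5)):
    print(hx); t=fit(px([(25,177),(655,2),(770,400),(140,580)],[205,140],5),[(hx,hy,40),(hx,-hy,40),(-hx,-hy,40),(-hx,hy,40)],[560,-10,.1])
s=fit(px([(97,97),(712,160),(688,448),(82,378)],[385,205],8),[(40,85,10),(40,-85,10),(-40,-85,10),(-40,85,10)],[475,-330,0])
d=back(a,px([(392,232),(632,255),(632,298),(390,280)],[385,205],8),94); print("handle",d.round(1).tolist(),d.mean(0).round(1))
p=back(a,px([(215,222),(728,278),(728,316),(217,268)],[385,205],8),72); print("panel top",p.round(1).tolist(),p.mean(0).round(1))
# slots: mid points at z33
top=np.array([(290,283),(333,270),(379,257),(424,244),(470,231),(515,218)]);bot=np.array([(308,355),(352,345),(397,332),(442,320),(488,308),(532,295)])
for z,q in((33,top),(33,bot)):
    w=back(a,px(q,[205,140],5),z)
    print(w.round(1).tolist(),"mean",w.mean(0).round(1))
    c,sn=np.cos(t[2]),np.sin(t[2]); dl=w[:,:2]-t[:2]; print(np.c_[dl@[c,sn],dl@[-sn,c]].round(1).tolist())
```

```text
81
[ 5.59554e+02 -1.23060e+01  2.90000e-01] deg 16.62
[[4.79, 2.95], [-2.55, 4.7], [-4.09, -2.71], [1.83, -4.56]]
90
[ 5.59919e+02 -1.23380e+01  2.90000e-01] deg 16.63
[[-0.34, -0.08], [0.29, -0.55], [1.19, 0.02], [-1.13, 0.56]]
[ 4.76668e+02 -3.42785e+02 -9.30000e-02] deg -5.3
[[0.23, -0.5], [0.19, -0.22], [0.58, 0.11], [-1.0, 0.59]]
handle [[485.9, -308.6, 94.0], [481.0, -368.0, 94.0], [470.4, -367.8, 94.0], [474.0, -308.0, 94.0]] [ 477.8 -338.1   94. ]
panel top [[488.1, -272.3, 72.0], [475.7, -402.8, 72.0], [466.0, -402.6, 72.0], [476.4, -272.7, 72.0]] [ 476.6 -337.6   72. ]
[[562.1, 34.2, 33.0], [568.0, 15.8, 33.0], [573.9, -4.0, 33.0], [579.8, -23.3, 33.0], [585.8, -43.1, 33.0], [591.7, -62.5, 33.0]] mean [576.9 -13.8  33. ]
[[15.5, 44.0], [15.8, 24.6], [15.8, 4.0], [16.0, -16.2], [16.0, -36.8], [16.1, -57.1]]
[[531.2, 26.0, 33.0], [535.7, 7.1, 33.0], [541.6, -12.1, 33.0], [547.0, -31.4, 33.0], [552.5, -51.2, 33.0], [558.4, -70.1, 33.0]] mean [544.4 -22.   33. ]
[[-16.6, 44.9], [-17.6, 25.6], [-17.5, 5.4], [-17.8, -14.6], [-18.2, -35.1], [-18.0, -54.9]]
```

Call:
{"op": "carry_out", "data": {"series": [[0.027,0.029,0,0,0,7.5],[0.027,0.029,0,0,0,7.5],[0.027,0.029,0,0,0,7.5],[0.027,0.029,0,0,0,7.5],[0.027,0.029,0,0,0,7.5],[0.027,0.029,0,0,0,7.5],[0.027,0.029,-0.02,0,0,7.5],[0.028,0.0275,-0.03,0,0,7.6],[0,0,-0.03,0,0,0],[0,0,0,0,0,0],[0,0,0,0,0,0]], "fingers": 0.6}}

```text
t: 1.85
eef_pos: [476.8, -338.3, 135.1]
tcp_rot: [-3.141, -0.0, 1.477]
ft_force: [-0.3, -0.0, 0.9]
opening: 0.601
```

Call:
{"op": "carry_out", "data": {"series": [[0.0005,0,-0.03,0,0,0],[0,0,-0.025,0,0,0],[0,0,-0.01,0,0,0],[0,0,-0.006,0,0,0],[0,0,0,0,0,0],[0,0,0,0,0,0]]}}

```text
t: 2.45
eef_pos: [477.7, -338.5, 64.8]
tcp_rot: [3.14, 0.001, 1.477]
ft_force: [0.1, 0.9, 0.4]
opening: 0.602
```

Run:
```python
from h import *
b=env.read_camera("side"); print(env.state()["eef_pos"],env.state()["ft_force"])
save(cv2.resize(b["color"][100:220,270:430],None,fx=5,fy=5,interpolation=cv2.INTER_CUBIC),"grasp.png")
```

```text
[ 477.73997117 -338.41589421   64.84760516] [-0.5175772  -0.02976407  1.02192232]
```

View pics/grasp.png

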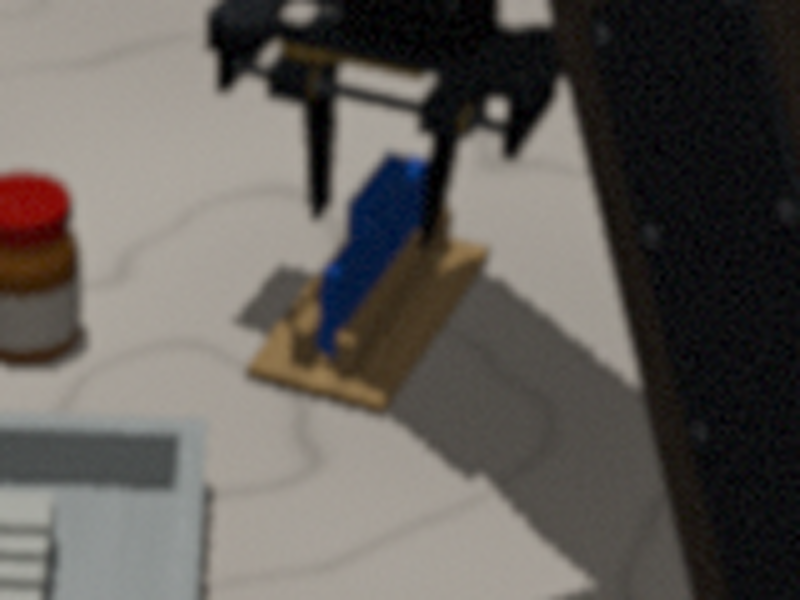

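The fingers, at about (320,150) and (435,190) in the crop, straddle the blue handle and are clear of the stand. Closing.

Call:
{"op": "carry_out", "data": {"series": [[0,0,0,0,0,0],[0,0,0,0,0,0],[0,0,0,0,0,0],[0,0,0,0,0,0],[0,0,0,0,0,0],[0,0,0,0,0,0],[0,0,0,0,0,0],[0,0,0,0,0,0]], "fingers": 0}}

```text
t: 3.3
eef_pos: [477.4, -337.9, 63.6]
tcp_rot: [3.142, -0.0, 1.478]
ft_force: [-0.1, 0.7, -0.8]
opening: 0.144
```

Call:
{"op": "carry_out", "data": {"series": [[0,0,0.01,0,0,0],[0,0,0.02,0,0,0],[0,0,0.03,0,0,0],[0,0,0.03,0,0,0],[0,0,0.02,0,0,0],[0,0,0.01,0,0,0],[0,0,0,0,0,0],[0,0,0,0,0,0]]}}

```text
t: 4.1
eef_pos: [477.1, -337.6, 182.9]
tcp_rot: [-3.141, -0.001, 1.478]
ft_force: [-0.7, 0.9, -2.2]
opening: 0.146
```

Call:
{"op": "carry_out", "data": {"series": [[0.004,0.015,0,0,0,1],[0.008,0.03,0,0,0,2],[0.008,0.03,0,0,0,2],[0.008,0.03,0,0,0,2],[0.008,0.03,0,0,0,2],[0.008,0.03,0,0,0,2],[0.008,0.03,0,0,0,2],[0.008,0.03,0,0,0,2],[0.008,0.03,0,0,0,2],[0.008,0.03,0,0,0,2],[0.007,0.03,0,0,0,2],[0,0,0,0,0,0.9]]}}

```text
t: 5.3
eef_pos: [560.1, -19.3, 182.6]
tcp_rot: [-3.14, -0.001, 1.865]
ft_force: [-1.0, -1.5, -0.9]
opening: 0.146
```

Call:
{"op": "carry_out", "data": {"series": [[0.0008,0.0052,-0.02,0,0,0],[0,0,-0.02,0,0,0],[0,0,-0.015,0,0,0],[0,0,0,0,0,0],[0,0,0,0,0,0],[0,0,0,0,0,0]]}}

```text
t: 5.9
eef_pos: [561.4, -17.9, 129.3]
tcp_rot: [3.141, 0.0, 1.86]
ft_force: [0.5, -1.3, -2.0]
opening: 0.149
```

Run:
```python
from h import *
b=env.read_camera("side");a=env.read_camera("top"); s=env.state(); print(s["t"],s["eef_pos"],s["ft_force"],s["moment"],s["tcp_rot"])
np.save("side1.npy",b,allow_pickle=True)
save(np.hstack([cv2.resize(b["color"][120:280,200:330],(390,480),interpolation=cv2.INTER_CUBIC),cv2.resize(a["color"][140:276,205:315],(388,480),interpolation=cv2.INTER_CUBIC)]),"over.png")
```

```text
6.0 [561.42115875 -17.84204567 129.38183005] [ 0.65867711 -0.54077661 -1.05034039] [ 0.01264284 -0.12112994 -0.03478505] [3.14050551e+00 4.90228068e-04 1.85992701e+00]
```

View pics/over.png

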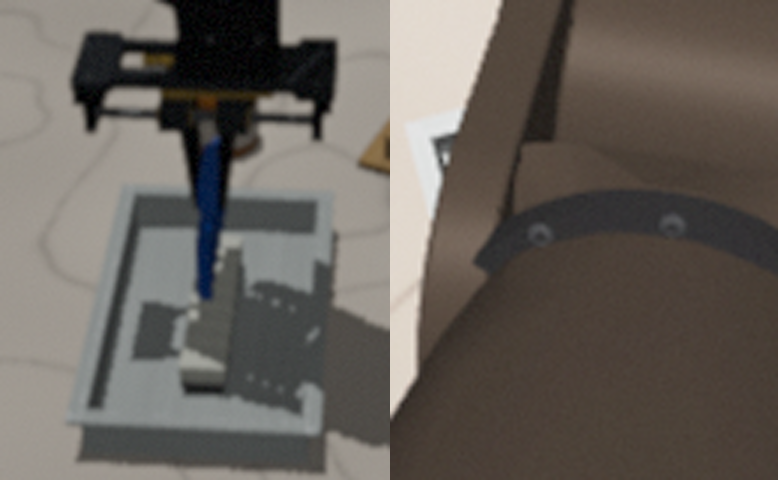

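Call:
{"op": "carry_out", "data": {"series": [[0,0,-0.01,0,0,0],[0,0,-0.015,0,0,0],[0,0,-0.01,0,0,0],[0,0,-0.004,0,0,0],[0,0,-0.001,0,0,0],[0,0,-0.001,0,0,0],[0,0,-0.001,0,0,0],[0,0,-0.001,0,0,0],[0,0,-0.001,0,0,0],[0,0,0,0,0,0],[0,0,0,0,0,0]]}}

```text
t: 7.1
eef_pos: [561.4, -17.8, 85.0]
tcp_rot: [3.141, 0.0, 1.86]
ft_force: [-0.1, -0.2, 2.9]
opening: 0.14
```

Run:
```python
from h import *
b=env.read_camera("side"); s=env.state(); print(s["t"],s["eef_pos"],s["ft_force"],s["moment"])
save(cv2.resize(b["color"][150:270,210:330],None,fx=5,fy=5,interpolation=cv2.INTER_CUBIC),"touch.png")
```

```text
7.15 [561.38279036 -17.749057    84.9388728 ] [-0.00523474  0.1501568   2.77794184] [-0.033816   -0.17724753  0.01428297]
```

View pics/touch.png

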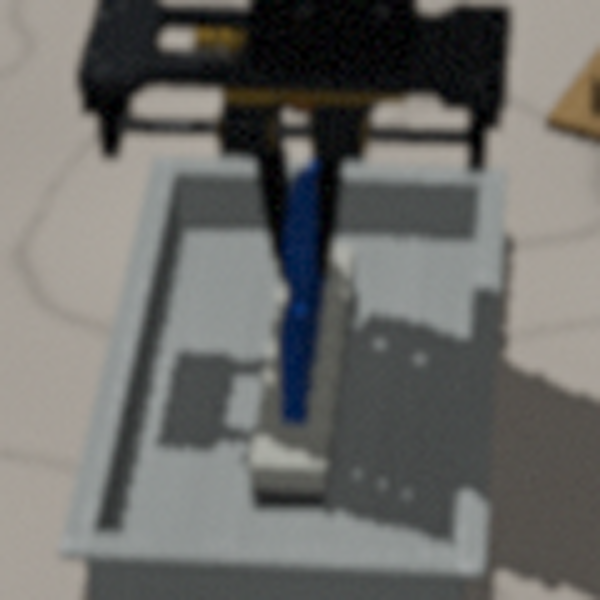

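Call:
{"op": "carry_out", "data": {"series": [[0.0001,-0.0005,0,0,0,0],[0.0002,-0.0005,0,0,0,0],[0,0,0,0,0,0]]}}

```text
t: 7.45
eef_pos: [561.4, -18.5, 84.7]
tcp_rot: [3.142, -0.0, 1.86]
ft_force: [-0.0, 3.5, 4.1]
opening: 0.147
```

Call:
{"op": "carry_out", "data": {"series": [[0.0001,-0.0005,0,0,0,0],[0.0002,-0.0005,0,0,0,0],[0,0,0,0,0,0]]}}

```text
t: 7.75
eef_pos: [561.7, -19.7, 84.6]
tcp_rot: [-3.141, -0.0, 1.86]
ft_force: [-1.5, 3.7, 3.7]
opening: 0.141
```

Call:
{"op": "carry_out", "data": {"series": [[0.0001,-0.0005,0,0,0,0],[0.0002,-0.0005,0,0,0,0],[0,0,0,0,0,0]]}}

```text
t: 8.05
eef_pos: [562.0, -20.8, 84.6]
tcp_rot: [-3.141, -0.0, 1.86]
ft_force: [-0.8, 3.4, 4.1]
opening: 0.149
```

Call:
{"op": "carry_out", "data": {"series": [[0,0,0.004,0,0,0],[-0.0009,0.003,0,0,0,0],[0,0,0,0,0,0],[0,0,-0.002,0,0,0],[0,0,-0.001,0,0,0],[0,0,-0.001,0,0,0],[0,0,0,0,0,0]]}}

```text
t: 8.75
eef_pos: [561.3, -17.8, 84.7]
tcp_rot: [3.141, 0.0, 1.86]
ft_force: [-0.4, 0.3, 4.2]
opening: 0.145
```

Call:
{"op": "carry_out", "data": {"series": [[-0.0002,0.0005,0,0,0,0],[-0.0001,0.0005,0,0,0,0],[0,0,0,0,0,0]]}}

```text
t: 9.05
eef_pos: [560.7, -16.6, 84.5]
tcp_rot: [-3.141, -0.0, 1.86]
ft_force: [-0.5, -1.1, -0.6]
opening: 0.144
```

Call:
{"op": "carry_out", "data": {"series": [[-0.0002,0.0005,0,0,0,0],[-0.0001,0.0005,0,0,0,0],[0,0,0,0,0,0]]}}

```text
t: 9.35
eef_pos: [560.4, -15.6, 84.5]
tcp_rot: [-3.141, -0.0, 1.86]
ft_force: [-0.0, 0.5, -1.9]
opening: 0.147
```

Upward force has gone, so the teeth are in the slots. Going down in small steps.

Call:
{"op": "carry_out", "data": {"series": [[0.0001,-0.0003,-0.001,0,0,0],[0,0,-0.001,0,0,0],[0,0,-0.001,0,0,0],[0,0,0,0,0,0]]}}

```text
t: 9.75
eef_pos: [560.6, -16.0, 81.5]
tcp_rot: [-3.141, -0.0, 1.86]
ft_force: [0.6, -0.7, -1.3]
opening: 0.141
```

Call:
{"op": "carry_out", "data": {"series": [[0,0,-0.001,0,0,0],[0,0,-0.001,0,0,0],[0,0,-0.001,0,0,0],[0,0,0,0,0,0]]}}

```text
t: 10.15
eef_pos: [560.6, -16.0, 78.5]
tcp_rot: [-3.141, -0.0, 1.86]
ft_force: [0.3, -0.6, -1.2]
opening: 0.147
```

Call:
{"op": "carry_out", "data": {"series": [[0,0,-0.001,0,0,0],[0,0,-0.001,0,0,0],[0,0,-0.001,0,0,0],[0,0,0,0,0,0],[0,0,0,0,0,0]]}}

```text
t: 10.65
eef_pos: [560.7, -16.0, 75.6]
tcp_rot: [3.142, -0.0, 1.86]
ft_force: [-1.1, 0.1, -1.8]
opening: 0.144
```

Call:
{"op": "carry_out", "data": {"series": [[0,0,-0.001,0,0,0],[0,0,0,0,0,0],[0,0,0,0,0,0]]}}

```text
t: 10.95
eef_pos: [560.7, -16.0, 74.6]
tcp_rot: [3.142, -0.0, 1.86]
ft_force: [0.2, 0.2, -1.0]
opening: 0.142
```

Call:
{"op": "carry_out", "data": {"series": [[0,0,-0.001,0,0,0],[0,0,0,0,0,0],[0,0,0,0,0,0]]}}

```text
t: 11.25
eef_pos: [560.7, -16.0, 73.8]
tcp_rot: [3.141, 0.0, 1.86]
ft_force: [-1.1, -0.2, 0.6]
opening: 0.145
```

Call:
{"op": "carry_out", "data": {"series": [[0,0,-0.001,0,0,0],[0,0,0,0,0,0],[0,0,0,0,0,0]]}}

```text
t: 11.55
eef_pos: [560.8, -16.0, 72.8]
tcp_rot: [3.141, 0.0, 1.86]
ft_force: [-0.6, -1.0, 2.6]
opening: 0.144
```

Run:
```python
from h import *
b=env.read_camera("side"); s=env.state(); print(s["t"],s["eef_pos"],s["ft_force"],s["moment"])
save(cv2.resize(b["color"][150:270,210:330],None,fx=5,fy=5,interpolation=cv2.INTER_CUBIC),"home.png")
```

```text
11.6 [560.74450904 -16.03738881  72.78233237] [-0.06444468  0.56220676  3.69100793] [0.03877246 0.06056072 0.0351219 ]
```

View pics/home.png

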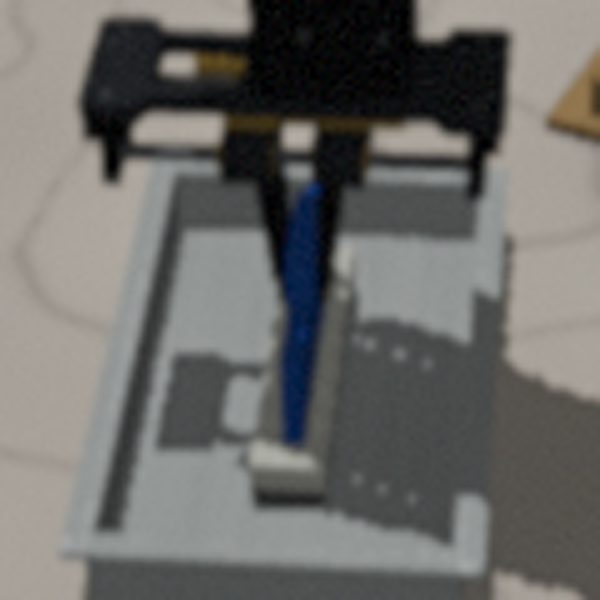

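The divider has dropped onto the bar: its end is now at (295,440), and it sits centred on the bar. Upward force is about 4–5 N over baseline at TCP z 72.8, 12–14 mm below the first contact. Releasing and retreating straight up.

Call:
{"op": "carry_out", "data": {"series": [[0,0,0,0,0,0],[0,0,0,0,0,0],[0,0,0,0,0,0],[0,0,0,0,0,0],[0,0,0,0,0,0],[0,0,0,0,0,0]], "fingers": 0.6}}

```text
t: 12.2
eef_pos: [560.7, -16.0, 72.6]
tcp_rot: [3.142, 0.0, 1.86]
ft_force: [0.0, 0.1, 0.7]
opening: 0.577
```

Call:
{"op": "carry_out", "data": {"series": [[0,0,0.01,0,0,0],[0,0,0.02,0,0,0],[0,0,0.03,0,0,0],[0,0,0.04,0,0,0],[-0.01,-0.03,0.03,0,0,0],[-0.01,-0.045,0.01,0,0,0],[-0.01,-0.045,0,0,0,0],[-0.01,-0.045,0,0,0,0],[-0.01,-0.045,0,0,0,0],[-0.01,-0.045,0,0,0,0],[0,0,0,0,0,0],[0,0,0,0,0,0]]}}

```text
t: 13.4
eef_pos: [500.2, -271.7, 213.1]
tcp_rot: [3.141, -0.0, 1.858]
ft_force: [-0.2, 0.2, 0.1]
opening: 0.602
```

Run:
```python
from h import *
b=env.read_camera("side");a=env.read_camera("top"); s=env.state(); print(s["t"],s["eef_pos"],s["ft_force"])
np.save("top2.npy",a,allow_pickle=True)
save(np.hstack([cv2.resize(b["color"][150:270,220:320],(400,480),interpolation=cv2.INTER_CUBIC),cv2.resize(a["color"][140:260,240:340],(400,480),interpolation=cv2.INTER_CUBIC)]),"final.png")
```

```text
13.5 [ 500.78826439 -270.19788238  213.04693688] [-0.06462285  0.35933323 -0.50622904]
```

View pics/final.png

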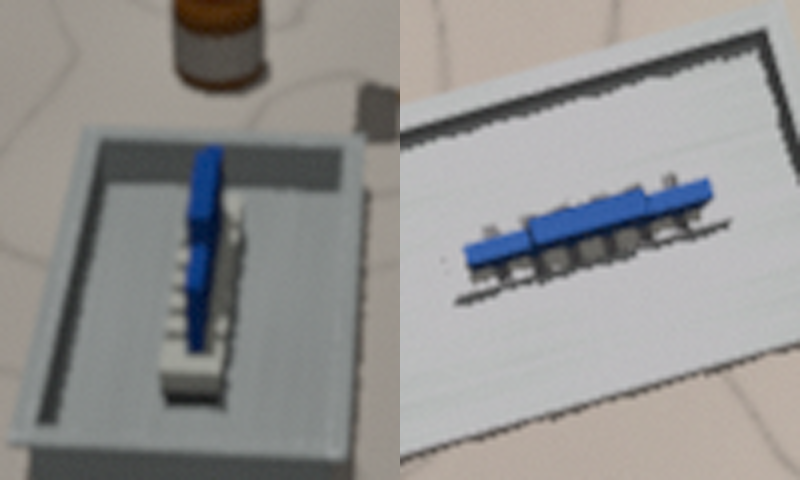

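The final view shows the divider upright in the tray, centred across the bar, with the slots showing on both sides (side crop (200,250), top crop (590,225)). The arm is clear, so I'm handing in.

Run:
```python
from h import *
c=env.read_camera("top")
for l in ["divider_handle","bowl_center","jar_center"]: print(l,[(np.round(r["point"]),round(r["score"],2)) for r in env.search_frame(l,c)[:1]])
print(env.job_done())
```

```text
divider_handle []
bowl_center [(array([474., 354.,  29.]), 0.58)]
jar_center [(array([ 646., -248.,   89.]), 0.73)]
the job is handed in; nothing more can be done
None
```

The divider is out of its stand and standing upright along the slotted bar, with all its teeth down as far as my checks can tell. I handed the job in at about 14 s.

- **Finding the slots:** the first touch landed on top of the bar. I felt along it with about 4–6 N of contact, and the slots turned up about 1–2 mm towards +y from that touch.
- **Seating:** the teeth went down about 12 mm with no resistance. The panel then rested on the bar with about 5 N, and I kept hold until that point before letting go.
- **Last look:** the divider is upright and centred across the bar, and the gripper is well clear with no force on it. The bowl and jar read within about 2 mm of where they started.
- **Check that failed:** the network did not find the divider handle in the last top picture, so the final divider pose rests on the picture I viewed and the force and height readings.

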